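# Stack the plug cases on the sloping rack

### The arm

A 7-joint arm with a two-finger parallel gripper is mounted at the origin on the work surface. World frame = base frame: x ahead of the robot, y to its left, z up, the work surface at z = 0. Lengths are in m, angles in rad, forces in N, time in s.
With the tool pointing down it reaches from about 0.4 to 0.85 m from the base axis. Payload 4.5 kg.
Tool frame: the origin (TCP) lies at the very end of the fingers, on their centre line; the grasp point (between the pads) lies 19 mm behind it (r.grip_depth is the z of the grasp point in the tool frame, in m); z points along the fingers, y is the line along which they close (so a half turn about z gives the same grasp; the last joint's range is limited). The gripper opens to 88 mm and grips with 3 to 60 N. Pads are 18 mm wide; open, the fingers measure 123 mm over their backs; the gripper's body (75 mm by 187 mm) begins 45 mm behind the grasp point.
Start: joints at [-1.248, 0.689, -0.195, 1.565, 0.157, 0.902, -0.215], TCP at [0.178, 0.599, 0.239] pointing down, gripper open.
Joint ranges: [-3.01, 3.01], [-0.46, 2.08], [-1.47, 1.51], [0.13, 2.56], [-1, 4.14], [0.04, 2.09], [-2.66, 2.66]. Speed limits (rad/s): [2.57, 2.57, 3.14, 3.14, 3.14, 3.14, 3.14].

### API

Orientations are given as a unit quaternion [x, y, z, w].
In Python, from plant import r gives the robot as it stands.
- The arm moves only by the tool hand_motion, called after "Emit:" as a command line: name --argument value ..., lists and objects as JSON in quotes. Schema: {"type":"object","properties":{"ticks":{"type":"string"},"grip_force":{"type":"number"},"only":{"type":"string"},"quiet":{"type":"boolean"},"lines":{"type":"string"}},"required":["ticks"],"additionalProperties":false}. ticks is a string of 1 to 10 rows, parted by semicolons, with the numbers parted by commas; each row has 7 numbers: the opening from 0.0 (shut) to 1.0 (fully open), then dx, dy, dz in parts of the range, where 1.0 means 1 m, then a rotation vector rx, ry, rz in parts of the range, where 1.0 means 180 degrees; each row is the pose to reach, as a shift and turn from the pose commanded when the call began, along the tool's axes at that moment; what a row does not reach only later rows make up. A row lasts 1/10 s, in which the tool goes at most 0.05 m and 0.15 rad, less where a joint would pass 70% of its speed; a pose out of reach is approached as far as the arm can. The fingers move at their own pace and stop on an object; grip_force is the grip in N (left out, the last holds). Time passes only in rows, so rows that do not move let the fingers close. The tool returns the time, the measured TCP pose, the force, the opening and the grip force at its end. only (a regular expression) keeps the lines of the reply that match it, lines (a string "A,B") keeps lines A to B, and quiet returns only ok. No shift or turn number may pass 1 either way. Input that does not fit is refused with a message, and nothing moves.
- r.get_state(): the state, without advancing time (a new reading comes with each control period).
- r.snapshot(name): name is "side" or "top" or "wrist"; returns the picture (480x640x3 uint8, red, green, blue); there is no depth.
- r.camera_params(name): a dict with "fx", "fy", "cx", "cy" (pixels), "rvec" (rotation vector, rad) and "tvec" (3), from world to camera coordinates, as OpenCV has them. Camera axes: x right, y down, z forward; pixel columns grow to the right and rows downward; lengths in m; the calibration is good to about 2 mm. A picture is of the moment at which its call begins: read the wrist's pose just before it. camera_params takes no time and is no camera call; for the wrist camera it gives the pose at the moment of the call.
- r.finish_job(): hands the job in; it is judged then, once.
The state is a dict: "clock": time; "q": joint angles; "qd": joint speeds; "joint_torque": joint torques, N m; "tool_pos": TCP position; "eef_rot": TCP orientation; "contact_force": force on the tool from outside, world axes, zero at the start; "moment": the same for the moment, N m; "opening": opening from 0.0 (shut) to 1.0 (fully open); "finger_force": force on a finger pad.
Only numpy, scipy, OpenCV 4.12 (cv2) and the standard library are available. Lean on these libraries where they do the work, as an engineer would, in place of code of your own. Each camera call takes 0.05 s, during which the arm holds its last target. There are 200 camera calls.

### The job

Put the two flat plug cases away on the sloping aluminium rack: first the long case on the deck, then the short case on top of it, both lying flat with the slope and centred side to side, each pushed back so that one of its narrow ends rests against the backstop. Leave the deep case with the wire handle where it stands.

Things in the scene. Friction and masses are not known exactly. Their poses are not given: they have to be found in the camera images.
- rack_deck: Fixed aluminium rack deck, 150 mm long, 110 mm wide, sloping 0.30 rad, no side walls. At its low end, nearer the robot, stands the backstop: a plate square to the deck, 110 mm wide, 6 mm thick, 75 mm tall. Origin: on the deck surface at the middle of the foot of the backstop face, 36 mm above the table. x: up the slope, away from the backstop; y: along the backstop; z: square out of the deck.
- long_case: Long flat grey ABS case, 112 mm long (its x), 58 mm wide (y), 36 mm high (z), about 0.3 kg, flat top, lying loose on the table; two small steel latches on one narrow end (nearly flush, either end may meet the backstop). Origin: centre of the underside; z up.
- short_case: Short flat grey ABS case, 80 mm long (its x), 46 mm wide (y), 28 mm high (z), about 0.16 kg, of the same make as the long one, lying loose on the table. Origin: centre of the underside; z up.
- deep_case: Deep grey ABS case with a wire handle on top, not part of the job: 72 mm long (x), 50 mm wide (y), 52 mm high (z), 67 mm with its handle. Origin: centre of the underside; z up. It stays where it is.

How it is judged:
On the way:
1. the long case lies on the deck, back against the backstop (x of long_case in the frame of rack_deck between 0.048 and 0.069 m and y of long_case in the frame of rack_deck between -0.02 and 0.02 m and z of long_case in the frame of rack_deck between -0.006 and 0.008 m and angle between the z axis of long_case and the z axis of rack_deck, either way round below 0.175 rad and angle between the x axis of long_case and the x axis of rack_deck, either way round below 0.21 rad), for 0.2 s.
At the end, for the whole second after the job is handed in: The long case rests flat on the deck and the short case flat on it: each end within 13 mm of the backstop, centred within 20 mm, square to the backstop within 12 degrees and parallel to the deck within 10 degrees and 6 mm of its resting height, both at rest (all of step 1 and x of short_case in the frame of rack_deck between 0.032 and 0.053 m and y of short_case in the frame of rack_deck between -0.02 and 0.02 m and z of short_case in the frame of rack_deck between 0.03 and 0.044 m and angle between the z axis of short_case and the z axis of rack_deck, either way round below 0.175 rad and angle between the x axis of short_case and the x axis of rack_deck, either way round below 0.21 rad and linear speed of each of long_case, short_case below 0.02 m/s and angular speed of each of long_case, short_case below 0.2 rad/s); the robot touches nothing.
It fails at once if the deep case is shifted by more than 30 mm (distance of deep_case from where it was at the start of the episode above 0.03 m).
It also fails if it takes over 64 s, if anything falls off the work surface, if the arm or the gripper's body presses on something with over 40 N, if the wrist force passes 120 N, or if a joint passes its speed limit or range.

## Working session

There is one attempt and no reset: what is moved stays moved. The work goes in short steps, Python scripts to look and compute and a tool call to move; the robot and the scene stay as the last step left them, time stands still between calls to the robot, and variables do not carry over. Pictures are saved under pics/ and viewed, at most 10 in all, crops included, and the job is handed in when it is done.

```bash
ls; mkdir -p pics
```

Run:
```python
from plant import r
import cv2
for n in("top","side"):
    cv2.imwrite(f"pics/{n}0.png",r.snapshot(n)[...,::-1]); print(n,r.camera_params(n))
s=r.get_state(); print(s["clock"],s["tool_pos"],s["eef_rot"],s["opening"])
```

```text
pics
plant.py
top {'fx': 588.2675971372523, 'fy': 588.2675971372523, 'cx': 309.67294364438015, 'cy': 236.5963082304385, 'rvec': array([ 2.20530509, -2.17072216,  0.09617985]), 'tvec': array([-0.02782411,  0.56011991,  0.94700596])}
side {'fx': 465.60648781572706, 'fy': 465.60648781572706, 'cx': 321.17014632565235, 'cy': 243.39442878653355, 'rvec': array([ 2.1323642 , -0.98740151,  0.43558578]), 'tvec': array([-0.3951879 ,  0.31540588,  0.56910873])}
0.1 [0.17790606 0.59856181 0.23801705] [ 1.43888171e-01  9.89593620e-01 -8.12714341e-04 -4.22737482e-05] 0.9989538038974216
```

View pics/top0.png

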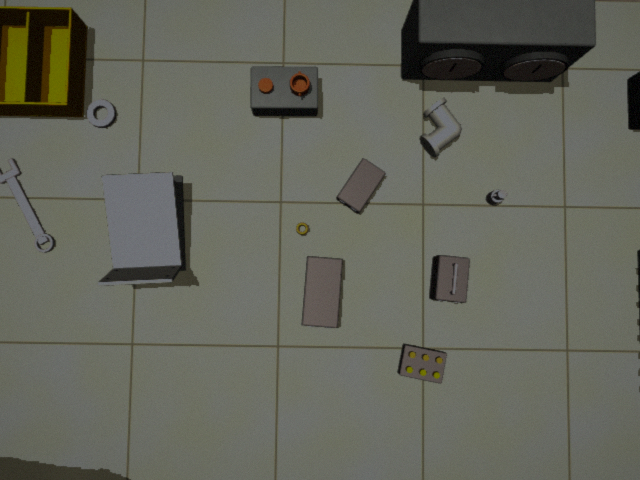

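View pics/side0.png

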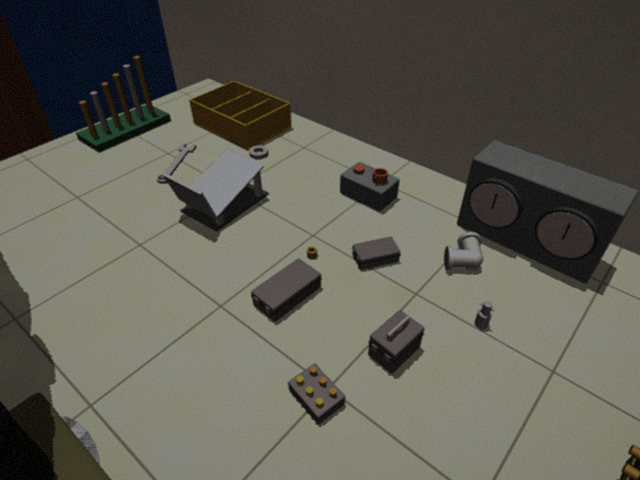

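The top view shows the long case near (322,292), the short case near (361,186), the deep case near (451,279) and the rack around (143,225) with its backstop at the bottom, near row 272. I'll enlarge that area to read the corners.

Run:
```python
import cv2
a=cv2.imread("pics/top0.png")
A=cv2.resize(a[160:300,90:200],None,fx=4,fy=4,interpolation=cv2.INTER_CUBIC)
B=cv2.resize(a[150:335,295:390],None,fx=3,fy=3,interpolation=cv2.INTER_CUBIC)
c=cv2.copyMakeBorder(A,0,0,0,0,cv2.BORDER_CONSTANT)
import numpy as np
o=np.zeros((560,730,3),np.uint8); o[:560,:440]=A; o[:555,440:725]=B
cv2.imwrite("pics/c1.png",cv2.convertScaleAbs(o,alpha=1.4))
```

```text
(no output)
```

View pics/c1.png

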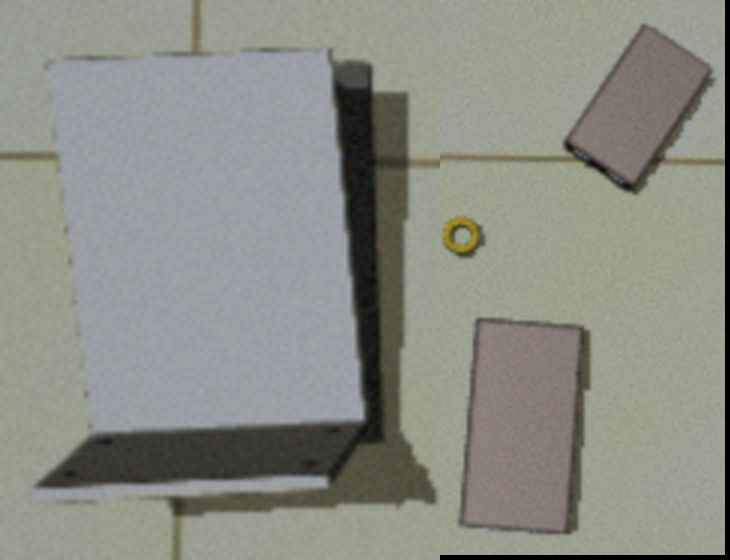

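Create h.py:
```python
from plant import r
import numpy as np, cv2
from scipy.spatial.transform import Rotation as R
from scipy.optimize import least_squares
def proj(P,c):
    K=np.array([[c["fx"],0,c["cx"]],[0,c["fy"],c["cy"]],[0,0,1]])
    return cv2.projectPoints(np.asarray(P,float).reshape(-1,1,3),np.array(c["rvec"],float),np.array(c["tvec"],float),K,None)[0][:,0]
def fit(loc,pix,T,c,x0):
    f=lambda p:(proj(R.from_euler('z',p[2]).apply(loc@T.T)+[p[0],p[1],0],c)-pix).ravel()
    s=least_squares(f,x0); return s.x,np.abs(s.fun).max()
def rel(pos,Rm):
    "shift and rotvec in current tool axes to reach the world pose"
    s=r.get_state(); q=R.from_quat(s["eef_rot"])
    return q.inv().apply(np.array(pos)-s["tool_pos"]).round(4),(q.inv()*Rm).as_rotvec().round(4)
```

Run:
```python
from h import *
c=r.camera_params("top"); I=np.eye(3)
def box(l,w,h): return np.array([[l/2,w/2,h],[l/2,-w/2,h],[-l/2,-w/2,h],[-l/2,w/2,h]])
pl=(np.array([(478,320),(581,327),(567,531),(461,523)],float)-[440,0])/3+[295,150]
ps=(np.array([(646,26),(711,70),(634,180),(568,142)],float)-[440,0])/3+[295,150]
pr=np.array([(50,61),(330,50),(363,424),(92,435)],float)/4+[90,160]
for o in [0]:
    print("long",fit(box(.112,.058,.036),pl-.33,I,c,[.6,0,0]))
    print("short",fit(box(.08,.046,.028),ps-.33,I,c,[.7,0,0]))
    Ty=R.from_euler('y',-.3).as_matrix()
    print("rack",fit(np.array([[.15,.055,0],[.15,-.055,0],[0,-.055,0],[0,.055,0]]),pr-.37,Ty,c,[.6,.3,0]))
    print("deep",fit(box(.072,.05,.052),np.array([(437,257),(469,257),(466,303),(434,300)],float),I,c,[.6,-.1,0]))
```

```text
long (array([ 0.47142362, -0.03991345, -0.06127969]), np.float64(1.1188042488153656))
short (array([ 0.64759865, -0.10263725, -0.57668089]), np.float64(2.5138923028804925))
rack (array([0.51010619, 0.25285737, 0.05794195]), np.float64(2.0273369744562615))
deep (array([ 0.49391502, -0.24521756, -0.0578725 ]), np.float64(1.541254966834373))
```

Run:
```python
from h import *
c=r.camera_params("top"); I=np.eye(3)
M=cv2.Rodrigues(c["rvec"])[0]; print("cam",-M.T@c["tvec"],M[2])
b=lambda l,w,h: np.array([[l/2,w/2,h],[l/2,-w/2,h],[-l/2,-w/2,h],[-l/2,w/2,h]])
pl=(np.array([(478,320),(581,327),(567,531),(461,523)],float)-[440,0])/3+[295,150]-.33
ps=(np.array([(646,26),(711,70),(634,180),(568,142)],float)-[440,0])/3+[295,150]-.33
pr=np.array([(50,61),(330,50),(363,424),(92,435)],float)/4+[90,160]-.37
Ty=R.from_euler('y',-.3).as_matrix()
L=np.array([[.15,.055,0],[.15,-.055,0],[0,-.055,0],[0,.055,0]])+Ty.T@[0,0,.036]
for n,l,p,T,x in(("long",b(.112,.058,.036),pl,I,[.47,-.04,0]),("short",b(.08,.046,.028),ps,I,[.65,-.1,-.5]),("rack",L,pr,Ty,[.5,.25,0])):
    s,e=fit(l,p,T,c,x); q=proj(R.from_euler('z',s[2]).apply(l@T.T)+[s[0],s[1],0],c)
    print(n,s.round(4),e.round(2)); print((q-p).round(1).tolist())
# overlay on side view
a=cv2.imread("pics/side0.png"); cs=r.camera_params("side")
for l,T,s in((b(.112,.058,.036),I,fit(b(.112,.058,.036),pl,I,c,[.47,-.04,0])[0]),(b(.08,.046,.028),I,fit(b(.08,.046,.028),ps,I,c,[.65,-.1,-.5])[0]),(L,Ty,fit(L,pr,Ty,c,[.5,.25,0])[0])):
    q=proj(R.from_euler('z',s[2]).apply(l@T.T)+[s[0],s[1],0],cs)
    cv2.polylines(a,[(q*8).round().astype(int)],True,(0,255,0),1,cv2.LINE_AA,3)
cv2.imwrite("pics/s1.png",cv2.resize(a[130:330,160:420],None,fx=3,fy=3,interpolation=cv2.INTER_CUBIC))
```

```text
cam [ 0.48663446 -0.00830229  0.9871407 ] [ 0.07625634 -0.0110126  -0.99702743]
long [ 0.4714 -0.0399 -0.0613] 1.12
[[-0.7, -1.1], [0.7, -0.7], [0.3, 0.9], [-0.4, 0.8]]
short [ 0.6476 -0.1026 -0.5767] 2.51
[[-0.3, -1.5], [1.2, -0.7], [0.2, 2.5], [-1.1, -0.4]]
rack [0.5064 0.2431 0.0562] 0.54
[[-0.5, 0.2], [0.5, 0.3], [0.4, -0.3], [-0.4, -0.2]]
```

View pics/s1.png

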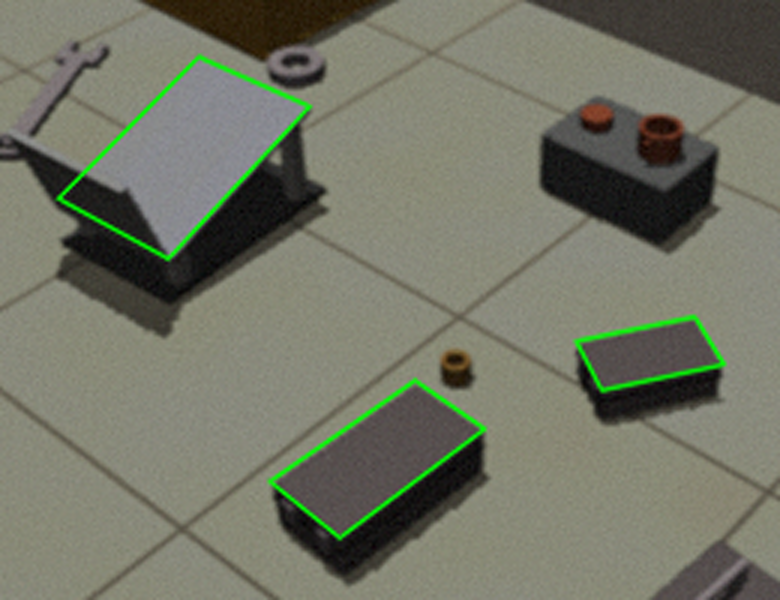

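The deck and both case tops project well onto the side view, so the poses hold. Next I'll work out the move to above the long case.

Add to h.py:
```python
LC=(.4714,-.0399,-.0613); SC=(.6476,-.1026,-.58); RK=(.5064,.2431,.0562)
def down(yaw): return R.from_euler('z',yaw)*R.from_euler('y',np.pi)
RD=R.from_euler('z',RK[2])*R.from_euler('y',-.3)      # deck
def deck(x,y,z): return RD.apply([x,y,z])+[RK[0],RK[1],.036]
TD=RD*R.from_euler('y',np.pi)
```

Run:
```python
from h import *
print(rel([.46,.3,.24],down(LC[2])),rel([*LC[:2],.15],down(LC[2])),rel([*LC[:2],.009],down(LC[2])))
```

```text
(array([-0.3554, -0.2059, -0.0016]), array([-0.0016, -0.    , -0.2275])) (array([-0.4632, -0.5283,  0.0889]), array([-0.0016, -0.    , -0.2275])) (array([-0.4631, -0.5281,  0.2299]), array([-0.0016, -0.    , -0.2275]))
```

The manual's scale: turns go in shares of 180 degrees. Converting my numbers, -0.2275 rad / 3.1416 = -0.0724.

Emit:
hand_motion --ticks "1,-0.04,-0.023,0,0,0,-0.0318;1,-0.08,-0.046,0,0,0,-0.0724;1,-0.12,-0.07,0,0,0,-0.0724;1,-0.16,-0.093,0,0,0,-0.0724;1,-0.2,-0.116,0,0,0,-0.0724;1,-0.24,-0.139,0,0,0,-0.0724;1,-0.28,-0.162,0,0,0,-0.0724;1,-0.32,-0.185,0,0,0,-0.0724;1,-0.3554,-0.206,0,0,0,-0.0724;1,-0.37,-0.25,0.01,0,0,-0.0724" --grip_force 30

```text
clock: 1.1
tool_pos: [0.4659, 0.2545, 0.2293]
eef_rot: [0.032, 0.999, 0.002, 0.003]
contact_force: [0.9, -1.1, -0.4]
opening: 0.999
finger_force: 0.0
```

Run:
```python
from h import *
print(rel([*LC[:2],.15],down(LC[2])))
```

```text
(array([-0.0237, -0.2938,  0.0781]), array([ 0.0045,  0.0051, -0.0019]))
```

To row units: 0.005 rad / 3.1416 = 0.0016.

Emit:
hand_motion --ticks "1,-0.004,-0.045,0.01,0,0,0;1,-0.008,-0.09,0.025,0,0,0;1,-0.012,-0.135,0.04,0,0,0;1,-0.016,-0.18,0.055,0,0,0;1,-0.02,-0.225,0.065,0,0,0;1,-0.0237,-0.26,0.075,0,0,0;1,-0.0237,-0.285,0.078,0,0,0;1,-0.0237,-0.2938,0.078,0.0014,0.0016,-0.0006;1,-0.0237,-0.2938,0.078,0.0014,0.0016,-0.0006"

```text
clock: 2.0
tool_pos: [0.4672, -0.0411, 0.1507]
eef_rot: [0.031, 1.0, -0.002, -0.003]
contact_force: [0.9, 0.2, 0.4]
opening: 0.999
finger_force: 0.0
```

Run:
```python
from h import *
print(rel([*LC[:2],.009],down(LC[2])))
c=r.camera_params("wrist"); a=r.snapshot("wrist")[...,::-1].copy()
for (l,w,h),s in(((.112,.058,.036),LC),((.08,.046,.028),SC)):
    q=proj(R.from_euler('z',s[2]).apply(np.array([[l/2,w/2,h],[l/2,-w/2,h],[-l/2,-w/2,h],[-l/2,w/2,h]]))+[s[0],s[1],0],c)
    cv2.polylines(a,[(q*8).round().astype(int)],True,(0,255,0),1,cv2.LINE_AA,3)
cv2.imwrite("pics/w1.png",a)
```

```text
(array([-0.0048,  0.0021,  0.1416]), array([-0.0045, -0.0052,  0.0001]))
```

View pics/w1.png

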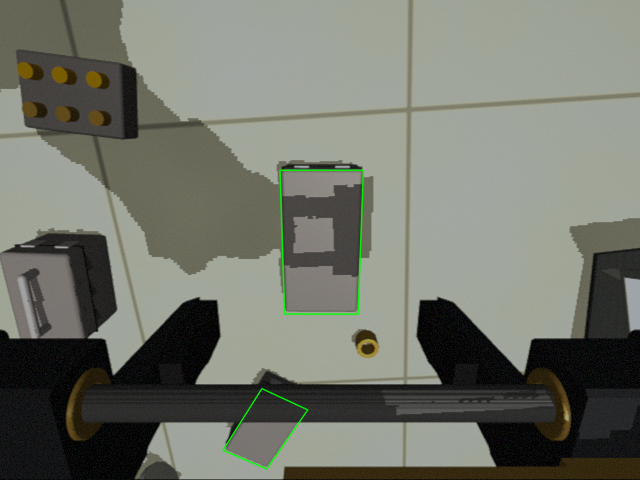

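The outline lies exactly on the long case (x 281–362, y 169–314), with nothing in the finger path. I'll go down and grip it.

Emit:
hand_motion --ticks "1,0,0,0.045,0,0,0;1,0,0,0.09,0,0,0;1,0,0,0.12,0,0,0;1,-0.001,0,0.138,0,0,0;1,-0.001,0,0.1405,0,0,0;1,-0.001,0,0.1405,0,0,0;0.5,-0.001,0,0.1405,0,0,0;0,-0.001,0,0.1405,0,0,0;0,-0.001,0,0.1405,0,0,0;0,-0.001,0,0.1405,0,0,0" --grip_force 30

```text
clock: 3.05
tool_pos: [0.4679, -0.0409, 0.0108]
eef_rot: [0.03, 1.0, -0.002, -0.002]
contact_force: [-0.1, 2.1, 1.3]
opening: 0.659
finger_force: 1.0
```

Emit:
hand_motion --ticks "0,0,0,0,0,0,0;0,0,0,0,0,0,0;0,0,0,0,0,0,0" --grip_force 40

```text
clock: 3.35
tool_pos: [0.4679, -0.0408, 0.0108]
eef_rot: [0.03, 1.0, -0.002, -0.002]
contact_force: [0.3, 1.5, 6.7]
opening: 0.646
finger_force: 40.0
```

Run:
```python
from h import *
print(rel([*LC[:2],.009],down(LC[2])))
```

```text
(array([-0.0035,  0.0011,  0.0018]), array([-0.0036, -0.0035,  0.0021]))
```

Emit:
hand_motion --ticks "0,0,0,-0.03,0,0,0;0,0,0,-0.07,0,0,0;0,0,0,-0.11,0,0,0;0,0,0,-0.15,0,0,0;0,0,0,-0.19,0,0,0;0,0,0,-0.19,0,0,0"

```text
clock: 3.95
tool_pos: [0.4708, -0.0406, 0.2042]
eef_rot: [0.03, 1.0, -0.002, 0.002]
contact_force: [0.8, 1.0, -2.9]
opening: 0.652
finger_force: 40.0
```

Run:
```python
from h import *
print(deck(.062,0,.12),rel(deck(.062,0,.12),TD),rel(deck(.062,0,.017),TD)); print(r.get_state()["opening"])
```

```text
[0.53013091 0.24443508 0.16896263] (array([-0.0419,  0.2882,  0.0343]), array([-0.0216, -0.2964, -0.1151])) (array([-0.0718,  0.2921,  0.1328]), array([-0.0216, -0.2964, -0.1151]))
0.6522734049909422
```

To row units: -0.2964 rad / 3.1416 = -0.0943.

Emit:
hand_motion --ticks "0,-0.005,0.03,0,0,-0.0095,-0.0064;0,-0.01,0.065,0,-0.001,-0.0223,-0.0127;0,-0.015,0.1,0,-0.0019,-0.035,-0.0191;0,-0.02,0.135,0,-0.0032,-0.0509,-0.0255;0,-0.025,0.17,0,-0.0045,-0.0668,-0.0318;0,-0.03,0.205,0,-0.0057,-0.0796,-0.0366;0,-0.035,0.24,0.01,-0.0069,-0.0891,-0.0366;0,-0.04,0.265,0.02,-0.0069,-0.0943,-0.0366;0,-0.042,0.283,0.03,-0.0069,-0.0943,-0.0366;0,-0.042,0.288,0.034,-0.0069,-0.0943,-0.0366"

```text
clock: 4.95
tool_pos: [0.5257, 0.2469, 0.1624]
eef_rot: [-0.03, 0.989, 0.004, 0.144]
contact_force: [-0.9, 0.3, -1.7]
opening: 0.653
finger_force: 40.0
```

Emit:
hand_motion --ticks "0,0,0,0,0,0,0;0,0,0,0,0,0,0"

```text
clock: 5.15
tool_pos: [0.5268, 0.2423, 0.1643]
eef_rot: [-0.027, 0.989, 0.003, 0.145]
contact_force: [0.2, -0.2, -1.4]
opening: 0.651
finger_force: 40.0
```

Run:
```python
from h import *
s=r.get_state(); print(RD.inv().apply(s["tool_pos"]-deck(0,0,0)),rel(deck(.062,0,.017),TD)); print(s["opening"])
cv2.imwrite("pics/s2.png",cv2.resize(r.snapshot("side")[90:290,120:320,::-1],None,fx=3,fy=3,interpolation=cv2.INTER_CUBIC))
```

```text
[ 0.05738246 -0.00194565  0.1165882 ] (array([-0.0056,  0.0021,  0.0995]), array([-0.0018, -0.0099, -0.0005]))
0.6508394594774934
```

View pics/s2.png

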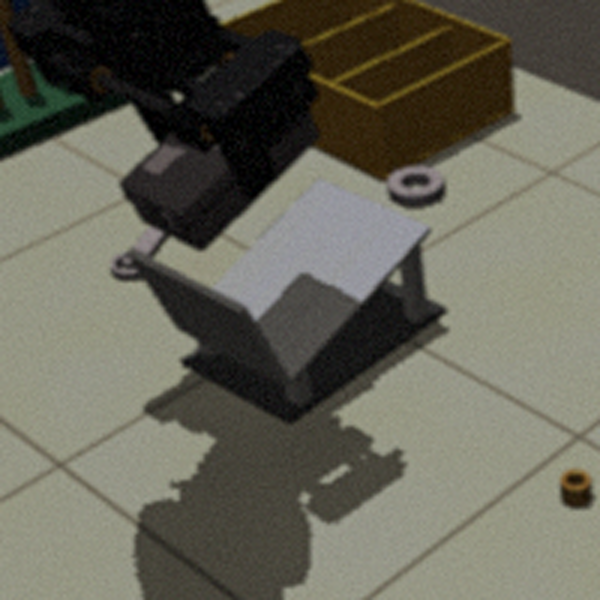

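The side view shows the case held parallel to the deck and above the rack. I'll lower it, correcting for the 5 mm offset.

To row units: -0.009 rad / 3.1416 = -0.0029.

Emit:
hand_motion --ticks "0,-0.0056,0.002,0.02,0,-0.0029,0;0,-0.0056,0.002,0.045,0,-0.0029,0;0,-0.0056,0.002,0.07,0,-0.0029,0;0,-0.0056,0.002,0.085,0,-0.0029,0;0,-0.0056,0.002,0.092,0,-0.0029,0;0,-0.0056,0.002,0.096,0,-0.0029,0;0,-0.0056,0.002,0.096,0,-0.0029,0"

```text
clock: 5.9
tool_pos: [0.5605, 0.2468, 0.0742]
eef_rot: [-0.027, 0.988, 0.004, 0.15]
contact_force: [-0.0, 0.2, -2.7]
opening: 0.649
finger_force: 40.0
```

Run:
```python
from h import *
s=r.get_state(); print(RD.inv().apply(s["tool_pos"]-deck(0,0,0)),rel(deck(.0545,0,.0115),TD))
```

```text
[0.06310084 0.0006501  0.02045044] (array([ 0.0086, -0.0007,  0.0089]), array([ 0.0001,  0.0003, -0.0011]))
```

Emit:
hand_motion --ticks "0,0.003,-0.0007,0.003,0,0,0;0,0.006,-0.0007,0.006,0,0,0;0,0.0075,-0.0007,0.007,0,0,0;0,0.0075,-0.0007,0.008,0,0,0;0,0.0075,-0.0007,0.008,0,0,0"

```text
clock: 6.4
tool_pos: [0.5556, 0.2467, 0.0648]
eef_rot: [-0.028, 0.988, 0.005, 0.15]
contact_force: [-0.3, -0.2, -1.9]
opening: 0.655
finger_force: 40.0
```

Run:
```python
from h import *
s=r.get_state(); print(RD.inv().apply(s["tool_pos"]-deck(0,0,0)),RD.inv().apply(s["contact_force"]),rel(deck(.0525,0,.0108),TD))
```

```text
[0.05560785 0.0008404  0.01289892] [-0.84908003 -0.14844649 -1.76638331] (array([ 0.0031, -0.0008,  0.0021]), array([ 0.0006,  0.0005, -0.0007]))
```

No contact yet, so I'll go down gently until the case rests.

Emit:
hand_motion --ticks "0,0.0005,0,0.001,0,0,0;0,0.001,0,0.002,0,0,0;0,0.0015,0,0.003,0,0,0;0,0.0015,0,0.003,0,0,0"

```text
clock: 6.8
tool_pos: [0.5551, 0.2475, 0.0623]
eef_rot: [-0.028, 0.988, 0.005, 0.151]
contact_force: [-2.9, -0.4, 7.7]
opening: 0.655
finger_force: 40.0
```

Run:
```python
from h import *
s=r.get_state(); print(RD.inv().apply(s["tool_pos"]-deck(0,0,0)),RD.inv().apply(s["contact_force"]))
```

```text
[0.05443696 0.00164307 0.01066979] [-0.49269862 -0.19977228  8.20164138]
```

Contact is about 10 N square to the deck, so the case is resting. Release and back off.

Emit:
hand_motion --ticks "0.7,0,0,-0.001,0,0,0;0.8,0,0,-0.001,0,0,0;1,0,0,-0.001,0,0,0;1,0,0,-0.001,0,0,0;1,0,0,-0.03,0,0,0;1,0,0,-0.07,0,0,0;1,0,0,-0.11,0,0,0;1,0,0,-0.15,0,0,0;1,0,0,-0.17,0,0,0;1,0,0,-0.17,0,0,0"

```text
clock: 7.8
tool_pos: [0.5051, 0.2456, 0.2274]
eef_rot: [-0.028, 0.988, 0.007, 0.152]
contact_force: [1.2, 0.4, -0.1]
opening: 1.0
finger_force: 0.0
```

Run:
```python
from h import *
c=r.camera_params("wrist"); a=r.snapshot("wrist")[...,::-1].copy()
l,w,h=.112,.058,.036
P=np.array([[l/2,w/2,h],[l/2,-w/2,h],[-l/2,-w/2,h],[-l/2,w/2,h]])
q=proj(np.array([deck(*(p+[.058,0,0])) for p in P]),c); d=proj([deck(*p) for p in([0,.055,0],[0,-.055,0],[.15,-.055,0],[.15,.055,0])],c)
for z in(q,d): cv2.polylines(a,[(z*8).round().astype(int)],True,(0,255,0),1,cv2.LINE_AA,3)
cv2.imwrite("pics/w2.png",a)
h=[*SC[:2],.2]; print(r.get_state()["tool_pos"],rel(h,down(SC[2])))
```

```text
[0.50502687 0.24465326 0.22529375] (array([-0.1097, -0.3548,  0.06  ]), array([0.099 , 0.2924, 0.6314]))
```

View pics/w2.png

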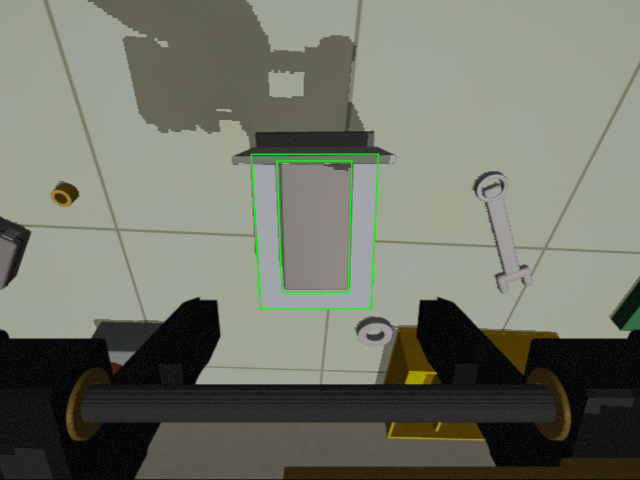

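The long case lies flat and centred against the backstop (279–352 × 163–291), within 1–2 mm of the model. Next is the short case.

To row units: 0.631 rad / 3.1416 = 0.2009.

Emit:
hand_motion --ticks "1,-0.012,-0.03,0,0.0032,0.008,0.0159;1,-0.024,-0.07,0.007,0.0064,0.0191,0.0414;1,-0.036,-0.11,0.014,0.0105,0.0318,0.0668;1,-0.048,-0.15,0.021,0.015,0.0446,0.0955;1,-0.06,-0.19,0.028,0.0191,0.0573,0.1241;1,-0.072,-0.23,0.036,0.0239,0.07,0.1528;1,-0.084,-0.27,0.044,0.0286,0.0844,0.1814;1,-0.096,-0.31,0.052,0.0315,0.0931,0.2009;1,-0.105,-0.345,0.06,0.0315,0.0931,0.2009;1,-0.11,-0.355,0.06,0.0315,0.0931,0.2009"

```text
clock: 8.85
tool_pos: [0.6467, -0.1103, 0.1945]
eef_rot: [0.289, 0.957, -0.005, -0.003]
contact_force: [-0.5, -0.3, -0.5]
opening: 0.995
finger_force: 0.0
```

Emit:
hand_motion --ticks "1,0,0,0,0,0,0;1,0,0,0,0,0,0"

```text
clock: 9.05
tool_pos: [0.6468, -0.1007, 0.1977]
eef_rot: [0.284, 0.959, -0.001, -0.002]
contact_force: [-0.9, 1.3, 0.4]
opening: 1.004
finger_force: 0.0
```

Run:
```python
from h import *
c=r.camera_params("wrist"); a=r.snapshot("wrist")[...,::-1].copy()
l,w,h=.08,.046,.028
P=np.array([[l/2,w/2,h],[l/2,-w/2,h],[-l/2,-w/2,h],[-l/2,w/2,h]])
q=proj(R.from_euler('z',SC[2]).apply(P)+[SC[0],SC[1],0],c); print(q.round(1))
cv2.polylines(a,[(q*8).round().astype(int)],True,(0,255,0),1,cv2.LINE_AA,3)
cv2.imwrite("pics/w3.png",a); print(rel([*SC[:2],.009],down(SC[2])))
```

```text
[[342.8 266. ]
 [292.5 265.9]
 [290.8 177.8]
 [345.  178. ]]
(array([-0.0027, -0.0012,  0.1892]), array([-0.0027, -0.0031,  0.0044]))
```

View pics/w3.png

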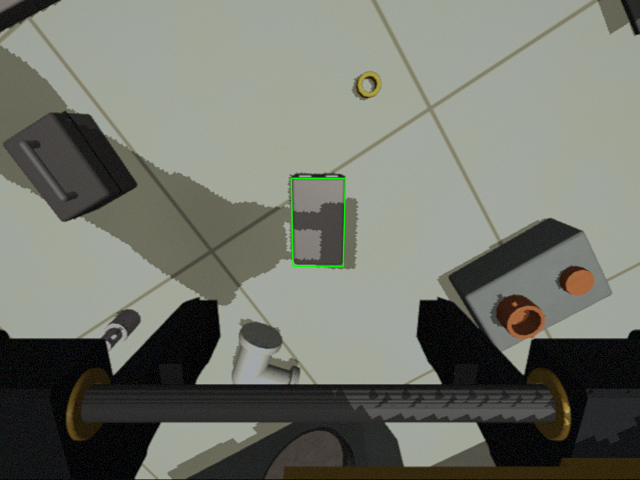

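The outline fits the short case exactly (292–345 × 177–267), and the neighbouring objects are clear of the fingers.

Emit:
hand_motion --ticks "1,-0.001,0,0.045,0,0,0;1,-0.002,-0.001,0.09,0,0,0;1,-0.002,-0.001,0.135,0,0,0;1,-0.002,-0.001,0.17,0,0,0;1,-0.002,-0.001,0.184,0,0,0;1,-0.002,-0.001,0.188,0,0,0;1,-0.002,-0.001,0.188,0,0,0;0.5,-0.002,-0.001,0.188,0,0,0;0,-0.002,-0.001,0.188,0,0,0;0,-0.002,-0.001,0.188,0,0,0" --grip_force 30

```text
clock: 10.1
tool_pos: [0.6488, -0.1055, 0.012]
eef_rot: [0.286, 0.958, -0.001, -0.0]
contact_force: [-0.4, 0.5, 0.6]
opening: 0.754
finger_force: 0.0
```

Emit:
hand_motion --ticks "0,0,0,0,0,0,0;0,0,0,0,0,0,0;0,0,0,0,0,0,0;0,0,0,0,0,0,0"

```text
clock: 10.5
tool_pos: [0.6484, -0.105, 0.011]
eef_rot: [0.286, 0.958, -0.001, -0.001]
contact_force: [-0.6, 0.0, 1.8]
opening: 0.516
finger_force: 30.1
```

Run:
```python
from h import *
print(rel([*SC[:2],0],down(SC[2])))
```

```text
(array([0.002 , 0.0016, 0.011 ]), array([-0.0025, -0.0007,  0.0009]))
```

Emit:
hand_motion --ticks "0,0,0,-0.03,0,0,0;0,0,0,-0.07,0,0,0;0,0,0,-0.11,0,0,0;0,0,0,-0.15,0,0,0;0,0,0,-0.19,0,0,0;0,0,0,-0.2,0,0,0;0,0,0,-0.2,0,0,0"

```text
clock: 11.2
tool_pos: [0.6491, -0.1051, 0.2118]
eef_rot: [0.286, 0.958, -0.001, 0.0]
contact_force: [-0.5, -0.5, -1.1]
opening: 0.516
finger_force: 30.1
```

Run:
```python
from h import *
print(deck(.054,0,.13),rel(deck(.054,0,.13),TD),r.get_state()["opening"])
```

```text
[0.51954975 0.24383979 0.17615183] (array([0.2995, 0.2211, 0.0347]), array([-0.0981, -0.2896, -0.6303])) 0.5164914833447436
```

To row units: -0.63 rad / 3.1416 = -0.2005.

Emit:
hand_motion --ticks "0,0.025,0.018,0,-0.0025,-0.0064,-0.0159;0,0.055,0.04,0,-0.0064,-0.0191,-0.0382;0,0.085,0.063,0,-0.0095,-0.0286,-0.0637;0,0.115,0.085,0,-0.0134,-0.0398,-0.0891;0,0.145,0.107,0,-0.0175,-0.0509,-0.1146;0,0.175,0.129,0,-0.0213,-0.0637,-0.1401;0,0.205,0.151,0,-0.0255,-0.0764,-0.1655;0,0.235,0.173,0,-0.0293,-0.0875,-0.1878;0,0.265,0.195,0,-0.0312,-0.0922,-0.2005;0,0.285,0.211,0.01,-0.0312,-0.0922,-0.2005"

```text
clock: 12.2
tool_pos: [0.5226, 0.2298, 0.1986]
eef_rot: [-0.03, 0.989, 0.005, 0.147]
contact_force: [0.5, 1.5, -1.9]
opening: 0.518
finger_force: 30.1
```

Emit:
hand_motion --ticks "0,0.01,0.007,0.01,0,0,0;0,0.01,0.007,0.01,0,0,0;0,0.01,0.007,0.01,0,0,0"

```text
clock: 12.5
tool_pos: [0.5176, 0.2328, 0.1862]
eef_rot: [-0.028, 0.989, 0.003, 0.147]
contact_force: [-0.6, 0.5, -1.4]
opening: 0.518
finger_force: 30.1
```

Run:
```python
from h import *
s=r.get_state(); print(RD.inv().apply(s["tool_pos"]-deck(0,0,0)),rel(deck(.053,0,.055),TD),s["opening"])
```

```text
[ 0.05451679 -0.01088486  0.14034446] (array([0.001 , 0.0111, 0.0853]), array([-0.0024, -0.0057,  0.0005])) 0.5183235074773637
```

To row units: -0.005 rad / 3.1416 = -0.0016.

Emit:
hand_motion --ticks "0,0,0.006,0.015,0,-0.0016,0;0,0,0.011,0.035,0,-0.0016,0;0,0,0.011,0.055,0,-0.0016,0;0,0,0.011,0.07,0,-0.0016,0;0,0,0.011,0.08,0,-0.0016,0;0,0,0.011,0.083,0,-0.0016,0;0,0,0.011,0.083,0,-0.0016,0"

```text
clock: 13.2
tool_pos: [0.5426, 0.2455, 0.1081]
eef_rot: [-0.027, 0.988, 0.004, 0.151]
contact_force: [-0.4, 0.5, -1.0]
opening: 0.52
finger_force: 30.1
```

Run:
```python
from h import *
s=r.get_state(); print(RD.inv().apply(s["tool_pos"]-deck(0,0,0)),rel(deck(.0445,0,.048),TD),RD.inv().apply(s["contact_force"]))
```

```text
[0.05595299 0.00031761 0.05820379] (array([ 0.0115, -0.0003,  0.0102]), array([-0.0009,  0.0023, -0.0015])) [-0.65175831  0.48723539 -0.82849928]
```

Emit:
hand_motion --ticks "0,0.004,0,0.003,0,0,0;0,0.008,0,0.006,0,0,0;0,0.0115,0,0.008,0,0,0;0,0.0115,0,0.008,0,0,0;0,0.0115,0,0.009,0,0,0;0,0.0115,0,0.009,0,0,0"

```text
clock: 13.8
tool_pos: [0.5344, 0.2461, 0.0969]
eef_rot: [-0.027, 0.988, 0.005, 0.151]
contact_force: [-0.4, 0.8, -1.2]
opening: 0.52
finger_force: 30.1
```

Run:
```python
from h import *
s=r.get_state(); print(RD.inv().apply(s["tool_pos"]-deck(0,0,0)),RD.inv().apply(s["contact_force"]))
```

```text
[0.0448883  0.00142542 0.04983372] [-0.72782322  0.83499076 -0.9938119 ]
```

Emit:
hand_motion --ticks "0,0,0,0.001,0,0,0;0,0,0,0.002,0,0,0;0,0,0,0.003,0,0,0;0,0,0,0.003,0,0,0"

```text
clock: 14.2
tool_pos: [0.5349, 0.2462, 0.0938]
eef_rot: [-0.028, 0.988, 0.005, 0.151]
contact_force: [-0.2, 0.2, 1.1]
opening: 0.522
finger_force: 30.1
```

Run:
```python
from h import *
s=r.get_state(); print(RD.inv().apply(s["tool_pos"]-deck(0,0,0)),RD.inv().apply(s["contact_force"]))
```

```text
[0.0444553  0.00153468 0.04674817] [0.12432873 0.23158292 1.06206734]
```

Just touching. One more millimetre, then release and back off.

Emit:
hand_motion --ticks "0,0,0,0.001,0,0,0;0.6,0,0,0.001,0,0,0;0.7,0,0,0,0,0,0;1,0,0,0,0,0,0;1,0,0,0,0,0,0;1,0,0,-0.03,0,0,0;1,0,0,-0.07,0,0,0;1,0,0,-0.11,0,0,0;1,0,0,-0.15,0,0,0;1,0,0,-0.15,0,0,0"

```text
clock: 15.2
tool_pos: [0.4907, 0.2455, 0.2417]
eef_rot: [-0.028, 0.988, 0.007, 0.154]
contact_force: [0.6, 1.3, -0.3]
opening: 1.0
finger_force: 0.0
```

Run:
```python
from h import *
c=r.camera_params("wrist"); a=r.snapshot("wrist")[...,::-1].copy()
for l,w,z0,h,x in((.112,.058,0,.036,.057),(.08,.046,.036,.064,.0425)):
    q=proj([deck(x+i*l/2,j*w/2,h) for i,j in((1,1),(1,-1),(-1,-1),(-1,1))],c)
    cv2.polylines(a,[(q*8).round().astype(int)],True,(0,255,0),1,cv2.LINE_AA,3)
b=r.snapshot("side")[...,::-1]
o=np.hstack([cv2.resize(a[100:350,210:430],(440,500)),cv2.resize(b[130:270,140:240],(357,500))])
cv2.imwrite("pics/w4.png",o)
```

```text
(no output)
```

View pics/w4.png

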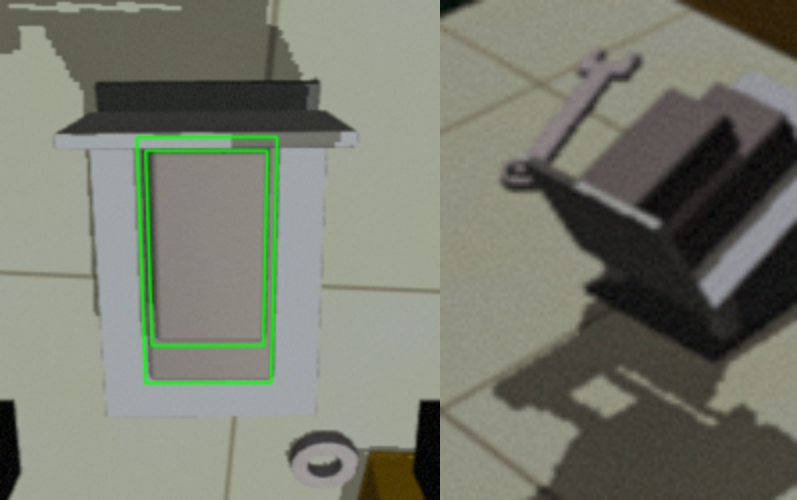

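Both cases lie flat and stacked within about 2 mm of the model (short 148–267 × 150–343, long down to row 380 in the crop), and the gripper is clear.

Emit:
hand_motion --ticks "1,0,0,0,0,0,0;1,0,0,0,0,0,0;1,0,0,0,0,0,0"

```text
clock: 15.6
tool_pos: [0.4898, 0.2434, 0.2354]
eef_rot: [-0.028, 0.988, 0.004, 0.15]
contact_force: [0.9, 0.7, 0.3]
opening: 1.004
finger_force: 0.0
```

```bash
python3 -c "
from plant import r
print(r.finish_job())"
```

```text
the job is handed in; nothing more can be done
None
```

The job is handed in at about 15.6 s: the long case lies flat on the deck with the short case flat on top, both within about 2 mm of the planned positions in the last pictures, and I never touched the deep case; no verdict came back.

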